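# Tip a core slice flat and push it home against the stop pins

### The job

The asphalt core slice standing on its rim between the two wooden chocks has to be laid down on the stop board for measuring. With the fingertips, gently push it near the top so that it tips over towards the two steel pins and lies flat on the board, then push it along the board until its rim rests against both pins, and move clear. Only push it, never pinch, lift or carry it, and do not disturb the other things.

Things in the scene. Friction and masses are not known exactly. Their poses are not given: they have to be found in the camera images.
- stop_board: Fixed light wooden board 240 x 130 x 10 mm on the table. Origin on its underside below the standing slice; x runs along it from the chocks to the pins, z up. Spans x -45 to 195, y -65 to 65 mm. Two wooden chocks at x = 0 (22 mm long in x), |y| = 28.5 to 44.5 mm, rise 8 mm above the board. Two steel pins, 12 mm thick, rising 28 mm above it, at x = 176, y = +32 and -32 mm
- stand_point (a point): Point on the board's upper surface midway between the chocks (board x = 0, y = 0, z = 10 mm), beneath the standing slice; axes as the board's
- seat_point (a point): Point on the board's upper surface (board x = 130 mm, y = 0, z = 10 mm) above which the slice's centre lies when the flat slice touches both pins; axes as the board's
- slice: The slice to tip: loose stony asphalt disc, diameter 99.6, 32 mm thick, 0.35 to 0.7 kg, standing on its rim between the chocks, flat faces towards the board's ends. Origin: centre of the face looking to the pins; z is the disc's axis, away from the pins while standing, straight up once tipped rightly. Tipped, its centre lands 60 to 85 mm beyond the chocks, some 50 mm short of its place at the pins
- slice_center (a point): Centre of that slice, half-way through its thickness; axes as the slice's
- slice_foot (a point): Point on the slice's rim that stands lowest at the start, on the edge of the face looking to the pins: the edge over which it tips; it stays on the board
- small_core_a: Bystander: small stony core, 50 mm diameter, 53 mm high, upright on the table beside the board; origin at its underside
- small_core_b: Bystander: small stony core, 50 mm diameter, 49 mm high, upright on the table beside the board; origin at its underside
- jar: Bystander: clear screw-top jar, 51 mm diameter, 72 mm high, beside the board; origin at its underside
- carton: Bystander: small yellow carton, 50 x 85 x 22 mm, lying beside the board; origin at its underside
- flat_slice: Bystander: another core slice, 99 mm diameter, 26 mm thick, already lying flat on the table (not on the board); origin at its underside
Mind the look-alikes: they are no part of the job. What is shaped like the slice but green is not meant.

How it is judged:
By the outcome, as a careful person would: the job done as asked, in the order asked, and still so for the second after the job is handed in, with the robot touching nothing.
It also fails if it takes over 45 s, if anything falls off the work surface, if the arm or the gripper's body presses on something with over 40 N, if the wrist force passes 120 N, or if a joint passes its speed limit or range.

### The arm

A 6-joint arm with a two-finger parallel gripper is mounted at the origin on a cart in front of the work surface, level with it; the furniture and walls round the work are solid. World frame = base frame: x ahead of the robot, y to its left, z up, the work surface at z = 0. Lengths are in m, angles in degrees, forces in N, time in s.
With the tool pointing down it reaches from about 0.3 to 0.75 m from the base axis. Payload 8.5 kg.
Tool frame: the origin (TCP) lies between the finger pads; the fingertips stand 17 mm ahead of it and the grasp point (between the pads) lies 2 mm behind it (env.tip_reach is the distance from the TCP to the fingertips, in m); z points along the fingers, y is the line along which they close (so a half turn about z gives the same grasp; the last joint's range is limited). The gripper opens to 85 mm and grips with 20 to 120 N. Pads are 22 mm wide; open, the fingers measure 114 mm over their backs; the gripper's body (76 mm by 85 mm) begins 54 mm behind the grasp point. The pads swing forward as they close: fully open they stand 13 mm farther back than shut.
Start: joints at [-88.138, 21.807, 74.336, -0, 83.858, -12.336], TCP at [0.135, -0.533, 0.218] pointing down, gripper open.
Joint ranges: [-178.18, 178.18], [-50.72, 133.34], [12.68, 142.11], [-81.47, 261.47], [9.98, 163.14], [-165.26, 165.26]. Speed limits (degrees/s): [136.94, 136.94, 180, 180, 180, 180].

### API

Orientations are given as a 3x3 rotation matrix whose columns are the frame's x, y, z axes.
In Python, from rig import env, viewer gives the robot as it stands.
- The arm moves only by the tool move_arm, never from a script. Its argument "motion" is a list of rows, each a list of 2 entries, a list of its own where there are three numbers: the shift along the tool's x, y, z normalised to -1 to 1, where 1 is 50 mm, then the turn, a rotation vector about the tool's x, y, z normalised to -1 to 1, where 1 is 8 degrees. A call has 1 to 20 rows; each row shifts and turns the commanded pose from where the row before left it, along the tool's axes as they then stand; what a row does not reach is not made up. A row lasts 1/10 s, in which the tool goes at most 50 mm and 8.59 degrees, less where a joint would pass 70% of its speed; a pose out of reach is approached as far as the arm can. A call with a number of a shift or a turn outside -1 to 1 is refused whole. A call with a gripper value outside its range is refused whole. "claw" is the closure, from 0 (fully open) to 1 (shut), set as the call begins (left out, the last holds). The fingers move at their own pace and stop on an object; "force" is the grip in N (left out, the last holds). Time passes only in rows, so rows that do not move let the fingers close. It gives the time, the measured TCP pose, the force, the opening and the grip force at its end, in the units of the state.
- env.observe(): the state, without advancing time (a new reading comes with each control period).
- viewer.get_image(name): name is "scene" or "top" or "wrist"; returns a dict with "frame" (384x512x3 uint8, red, green, blue), "depth" (384x512 float32, m along the optical axis (not along the pixel's ray), 0 where there is no reading), "fx", "fy", "cx", "cy" (pixels), "eye" and "attitude" of the camera in the world; the wrist camera has in their place "T_tool_cam" (4x4, takes a point from camera to tool coordinates, whose origin is the TCP and whose axes are the flange's). Camera axes: x right, y up, looking along -z (the intrinsics and any distortion apply to the point x, -y, -z); pixel columns grow to the right and rows downward; lengths in m; the calibration is good to about 2 mm. The wrist camera is an equidistant fisheye: a pixel r from the principal point sees the ray r / f radians off the axis. A picture is of the moment at which its call begins: read the wrist's pose just before it.
- env.close_job(): hands the job in; it is judged then, once.
The state is a dict: "time_s": time; "q": joint angles; "qvel": joint speeds; "joint_efforts": joint torques, N m; "position": TCP position; "tool_rot": TCP orientation; "ft_force": force on the tool from outside, world axes, zero at the start; "wrist_torque": the same for the moment, N m; "grip_width": finger opening in m; "gripper_force": force on a finger pad.
Only numpy, scipy, OpenCV 4.12 (cv2) and the standard library are available. Lean on these libraries where they do the work, as an engineer would, in place of code of your own. Each camera call takes 0.05 s, during which the arm holds its last target. There are 200 camera calls.

## Working session

There is one attempt and no reset: what is moved stays moved. The work goes in short steps, Python scripts to look and compute and a tool call to move; the robot and the scene stay as the last step left them, time stands still between calls to the robot, and variables do not carry over. Pictures are saved under pics/ and viewed, at most 10 in all, crops included, and the job is handed in when it is done.

Besides the shell and the picture viewer there is one more tool, called as name([rows], argument=value, ...), one row to a line, values as JSON. move_arm: Moves the arm, as the interface text tells. Scaled input: -1 to 1 covers 50 mm each way for a shift and 8 degrees each way for a turn. Its arguments: {"type":"object","properties":{"motion":{"type":"array","items":{"type":"array"}},"claw":{"type":"number"},"force":{"type":"number"}},"required":["motion"]}

```bash
mkdir -p pics; ls; cat > h.py <<'E'
import numpy as np, cv2
from rig import env, viewer
def cloud(im):
    d=im["depth"]; v,u=np.mgrid[:d.shape[0],:d.shape[1]]
    p=np.stack([(u-im["cx"])/im["fx"]*d,-(v-im["cy"])/im["fy"]*d,-d],-1)
    return p@np.array(im["attitude"]).T+np.array(im["eye"])
E
python3 - <<'E'
from h import *
s=env.observe(); print(s["time_s"],s["position"],s["tool_rot"],env.tip_reach)
for n in ("scene","top"):
    im=viewer.get_image(n); np.savez(f"{n}.npz",**im); cv2.imwrite(f"pics/{n}.png",im["frame"][...,::-1])
    print(n,im["eye"],im["attitude"],im["fx"],[k for k in im])
E
```

```text
pics
0.0 [ 0.13488943 -0.53288857  0.21761344] [[ 9.69464204e-01  2.45232856e-01 -5.17398304e-05]
 [ 2.45232674e-01 -9.69463181e-01  1.44111363e-03]
 [ 3.03248551e-04 -1.40979637e-03 -9.99998960e-01]] 0.017
scene [0.07316252 0.74005531 0.98408916] [[-0.85221663  0.37234004 -0.36754552]
 [-0.52317533 -0.61157743  0.59351548]
 [-0.00379297  0.69809451  0.71599558]] 484.9040110742143 ['frame', 'depth', 'fx', 'fy', 'cx', 'cy', 'eye', 'attitude']
top [ 0.36456732 -0.0169937   0.92100701] [[-0.00914638  0.97236413 -0.23329027]
 [-0.99995101 -0.00801089  0.00581433]
 [ 0.00378479  0.23333202  0.97238976]] 421.89367798426645 ['frame', 'depth', 'fx', 'fy', 'cx', 'cy', 'eye', 'attitude']
```

View pics/scene.png

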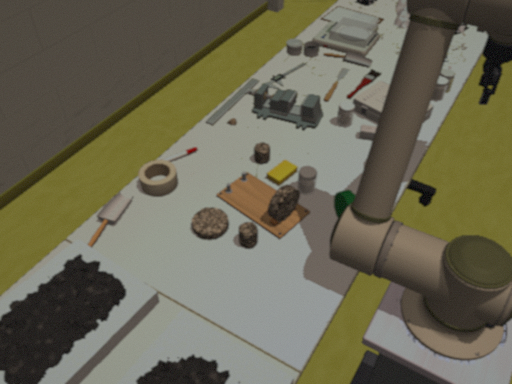

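View pics/top.png

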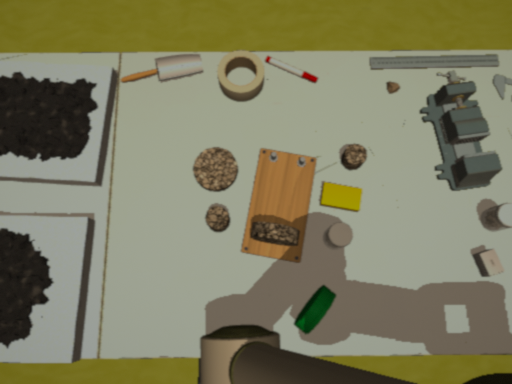

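The top view shows the board at (280,205), with its pins at (272,157) and (301,161). Slice candidates in the top view:
- The standing asphalt disc between the chocks at (274,233). This is the one I want.
- The flat slice at (215,169), which lies on the table.
- The green disc at (315,309), which is the wrong colour.
- The small cores at (217,217) and (354,156), which are too small.

Next I'll measure the board and slice and check the choice in a close crop.

```bash
python3 - <<'E'
from h import *
im=dict(np.load("top.npz")); f=im["frame"]; P=cloud(im)
hsv=cv2.cvtColor(f,cv2.COLOR_RGB2HSV)
m=cv2.inRange(hsv,(5,90,60),(20,255,255)); m[:140]=0;m[270:]=0;m[:,:235]=0;m[:,320:]=0
c=max(cv2.findContours(cv2.morphologyEx(m,cv2.MORPH_CLOSE,np.ones((5,5))),0,2)[0],key=cv2.contourArea)
hull=cv2.convexHull(c).reshape(-1,2).astype(float)
def cast(px,z):
    px=np.atleast_2d(px); r=np.stack([(px[:,0]-im["cx"])/im["fx"],-(px[:,1]-im["cy"])/im["fy"],-np.ones(len(px))],-1)@im["attitude"].T
    return im["eye"]+r*((z-im["eye"][2])/r[:,2])[:,None]
W=cast(hull,0.01)[:,:2]
(cx,cy),wh,a=cv2.minAreaRect((W*1000).astype(np.float32)); B=cv2.boxPoints(((cx,cy),wh,a)); print("board",cx,cy,wh,a,B.tolist())
# long axis
e=[B[1]-B[0],B[2]-B[1]]; ax=max(e,key=np.linalg.norm); ax=ax/np.linalg.norm(ax); ax=ax if ax[0]>0 else -ax
ay=np.array([-ax[1],ax[0]]); O=np.array([cx,cy])-75*ax
print("axis",ax,np.degrees(np.arctan2(ax[1],ax[0])),"stand",O,"seat",O+130*ax,"pins expected",O+176*ax+32*ay,O+176*ax-32*ay)
sub=P[140:270,195:370].reshape(-1,3)*1000
b=np.c_[(sub[:,:2]-O)@ax,(sub[:,:2]-O)@ay,sub[:,2]]
q=b[(abs(b[:,0])<60)&(abs(b[:,1])<60)&(b[:,2]>25)]
print("slice",q.min(0),q.max(0),np.percentile(q,[5,50,95],axis=0)); t=q[q[:,2]>85]; print("top",t.min(0),t.max(0),t.mean(0))
q=b[(abs(b[:,0]-176)<30)&(abs(b[:,1])<60)&(b[:,2]>20)];print("pins",[ (g.mean(0),len(g)) for g in (q[q[:,1]>0],q[q[:,1]<0])])
q=b[(abs(b[:,1])<66)&(b[:,0]>60)&(b[:,0]<160)];print("board z",np.median(q[:,2]))
g=sub[sub[:,2]>30]; 
big=cv2.resize(f[140:275,190:375],None,fx=4,fy=4,interpolation=cv2.INTER_CUBIC);cv2.imwrite("pics/crop.png",big[...,::-1])
# other bodies
for n,(u,v) in dict(jar=(340,234),carton=(341,196),ca=(354,156),cb=(217,217),flat=(215,169),green=(315,309)).items():
    p=P[v,u]*1000; print(n,p.round(),((p[:2]-O)@ax).round(),((p[:2]-O)@ay).round())
E
```

```text
board 546.64697265625 -73.77800750732422 (128.61404418945312, 238.93408203125) 79.08263397216797 [[417.162841796875, -114.29492950439453], [651.7725219726562, -159.54739379882812], [676.131103515625, -33.261085510253906], [441.52142333984375, 11.991378784179688]]
axis [ 0.98190135 -0.1893931 ] -10.917368 stand [473.00437164 -59.57352448] seat [600.65155029 -84.19462776] pins expected [651.87958717 -61.48586845] [ 639.75842857 -124.3275547 ]
slice [-16.18238936 -47.43173248  26.91831657] [ 15.70522922  50.99498108 111.59993663] [[-15.30178354 -40.22057851  45.62401617]
 [ -4.0092386    2.21731067  98.52593763]
 [ 12.97089142  44.34650009 108.93877562]]
top [-15.73807939 -41.85494536  85.07633309] [ 15.70522922  43.89845707 111.59993663] [ -1.00821219   1.34328705 101.04081487]
pins [(array([174.52859963,  32.84536251,  33.19364262]), 32), (array([174.61285051, -30.49894818,  34.44804967]), 34)]
board z 9.397555483388832
jar [ 471. -192.   68.] 23.0 -130.0
carton [ 560. -208.   21.] 113.0 -129.0
ca [ 642. -235.   50.] 199.0 -140.0
cb [510.  60.  52.] 14.0 124.0
flat [622.  68.  26.] 122.0 153.0
green [ 326. -131.   97.] -130.0 -98.0
```

View pics/crop.png

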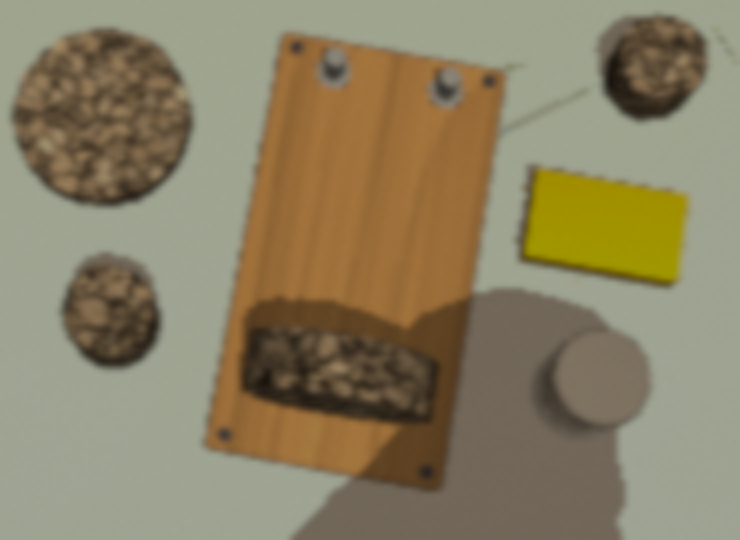

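The crop confirms it: the stony disc stands on its rim between the chocks at crop (340,375), with the pins at (333,62) and (447,85) on the far side. I'll turn to the board's yaw with the fingers partly closed, then travel to a point behind the slice, staying high.

move_arm([
  [[0,0,0],[0,0,0.785]],
  [[0,0,0],[0,0,0.785]],
  [[0,0,0],[0,0,0.785]],
  [[0,0,0],[0,0,0.785]],
  [[0.27,-0.755,0],[0,0,0]],
  [[0.27,-0.755,0],[0,0,0]],
  [[0.27,-0.755,0],[0,0,0]],
  [[0.27,-0.755,0],[0,0,0]],
  [[0.27,-0.755,0],[0,0,0]],
  [[0.27,-0.755,0],[0,0,0]],
  [[0.27,-0.755,0],[0,0,0]],
  [[0.27,-0.755,0],[0,0,0]],
  [[0.27,-0.755,0],[0,0,0]],
  [[0.27,-0.755,0],[0,0,0]],
  [[0.27,-0.755,0],[0,0,0]],
  [[0.27,-0.755,0],[0,0,0]],
  [[0.27,-0.755,0],[0,0,0]],
  [[0.27,-0.755,0],[0,0,0]],
], claw=0.65, force=20)

```text
time_s: 1.9
position: [0.4211, -0.0484, 0.2181]
tool_rot: [[0.982, -0.189, -0.0], [-0.189, -0.982, 0.0], [-0.0, 0.0, -1.0]]
ft_force: [0.2, -0.1, 0.1]
grip_width: 0.0301
gripper_force: 0.0
```

```bash
cat >> h.py <<'E'
O=np.array([473.0,-59.6]); AX=np.array([.9819,-.1894]); AY=np.array([.1894,.9819])
def st():
    s=env.observe(); p=np.array(s["position"])*1000; R=np.array(s["tool_rot"])
    print("t",s["time_s"],"board",((p[:2]-O)@AX).round(1),((p[:2]-O)@AY).round(1),"z",p[2].round(1),"yaw err",(np.degrees(np.arctan2(R[1,0],R[0,0]))+10.92).round(2),"tilt",R[:2,2].round(3),"w",s["grip_width"],"F",np.round(s["ft_force"],1))
E
python3 - <<'E'
from h import *
st()
im=viewer.get_image("wrist"); cv2.imwrite("pics/w1.png",im["frame"][...,::-1])
E
```

```text
t 1.9 board -53.1 1.2 z 218.1 yaw err 0.0 tilt [-0.  0.] w 0.030075286250658834 F [ 0.2 -0.1  0.1]
```

View pics/w1.png

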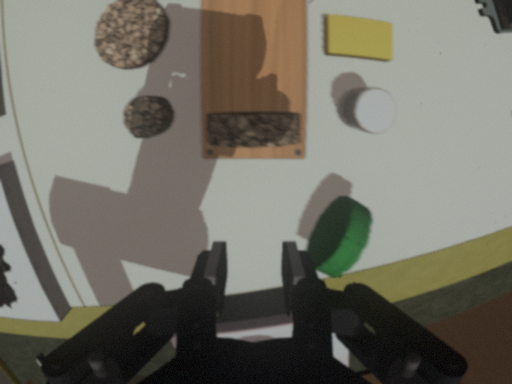

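The wrist view shows the slice at (253,129), with the fingers at (220,255) and (288,255) centred behind it. I'll descend and push slowly.

move_arm([
  [[0,0,0.72],[0,0,0]],
  [[0,0,0.72],[0,0,0]],
  [[0,0,0.72],[0,0,0]],
  [[0,0,0],[0,0,0]],
  [[0.15,0,0],[0,0,0]],
  [[0.15,0,0],[0,0,0]],
  [[0.1,0,0],[0,0,0]],
  [[0.06,0,0],[0,0,0]],
  [[0.06,0,0],[0,0,0]],
  [[0.06,0,0],[0,0,0]],
  [[0.06,0,0],[0,0,0]],
  [[0.06,0,0],[0,0,0]],
  [[0.06,0,0],[0,0,0]],
  [[0,0,0],[0,0,0]],
])

```text
time_s: 3.35
position: [0.4583, -0.0574, 0.1102]
tool_rot: [[0.982, -0.189, 0.0], [-0.189, -0.982, -0.0], [0.0, -0.0, -1.0]]
ft_force: [-0.2, 0.4, 0.2]
grip_width: 0.03
gripper_force: 0.0
```

```bash
python3 - <<'E'
from h import *
st()
im=viewer.get_image("wrist"); cv2.imwrite("pics/w2.png",im["frame"][...,::-1])
E
```

```text
t 3.35 board -14.9 -0.6 z 110.2 yaw err -0.0 tilt [ 0. -0.] w 0.03003346184345681 F [-0.2  0.4  0.2]
```

View pics/w2.png

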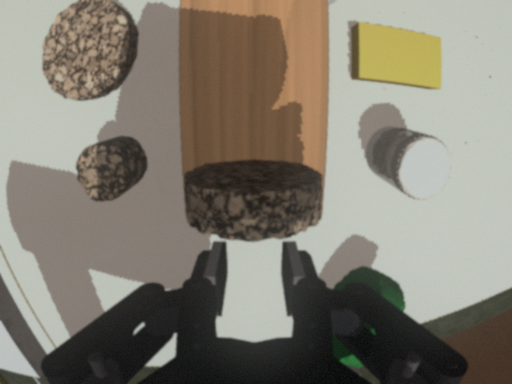

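The fingers, at (215,250) and (293,250), are just touching the back face of the slice at (253,205). I'll keep pushing slowly.

move_arm([
  [[0.06,0,0],[0,0,0]],
  [[0.06,0,0],[0,0,0]],
  [[0.06,0,0],[0,0,0]],
  [[0.06,0,0],[0,0,0]],
  [[0.06,0,0],[0,0,0]],
  [[0.06,0,0],[0,0,0]],
])

```text
time_s: 4.0
position: [0.4759, -0.0607, 0.1102]
tool_rot: [[0.982, -0.189, -0.0], [-0.189, -0.982, -0.0], [-0.0, 0.0, -1.0]]
ft_force: [0.8, -0.5, 0.4]
grip_width: 0.0299
gripper_force: 0.0
```

```bash
cat >> h.py <<'E'
def look(z0=20):
    im=viewer.get_image("top"); P=cloud(im).reshape(-1,3)*1000
    b=np.c_[(P[:,:2]-O)@AX,(P[:,:2]-O)@AY,P[:,2]]
    return im,b
E
python3 - <<'E'
from h import *
st(); im,b=look()
q=b[(abs(b[:,1])<55)&(b[:,0]>5)&(b[:,0]<165)&(b[:,2]>20)&(b[:,2]<130)]
print(len(q),q.min(0),q.max(0),np.percentile(q,[5,50,95],axis=0).round(1).tolist())
E
```

```text
t 4.0 board 3.0 -0.6 z 110.2 yaw err -0.0 tilt [-0. -0.] w 0.029882804625981755 F [ 0.8 -0.5  0.4]Traceback (most recent call last):
  File "<stdin>", line 4, in <module>
    return umr_minimum(a, axis, None, out, keepdims, initial, where)
ValueError: zero-size array to reduction operation minimum which has no identity
```

```bash
python3 - <<'E'
from h import *
st()
im=viewer.get_image("wrist"); d=im["depth"]
print(d[90:240:10,256].round(3).tolist())
cv2.imwrite("pics/w3.png",im["frame"][...,::-1])
E
```

```text
t 4.05 board 3.4 -0.6 z 110.2 yaw err -0.01 tilt [ 0. -0.] w 0.030009974467456055 F [-0.2 -0.6 -0.5]
[0.23899999260902405, 0.24300000071525574, 0.24500000476837158, 0.24799999594688416, 0.25099998712539673, 0.2529999911785126, 0.25600001215934753, 0.2590000033378601, 0.2619999945163727, 0.26100000739097595, 0.23100000619888306, 0.20900000631809235, 0.19099999964237213, 0.17299999296665192, 0.1720000058412552]
```

View pics/w3.png

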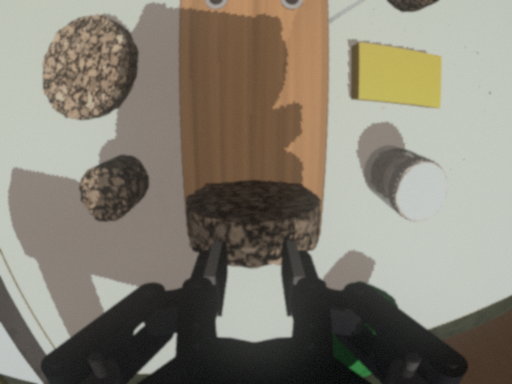

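```bash
cat >> h.py <<'E'
def wcloud():
    s=env.observe(); im=viewer.get_image("wrist"); d=im["depth"].astype(float)
    v,u=np.mgrid[:d.shape[0],:d.shape[1]]; a=(u-im["cx"])/im["fx"]; b=(v-im["cy"])/im["fy"]
    r=np.hypot(a,b)+1e-9; k=np.tan(r)/r
    p=np.stack([a*k*d,-b*k*d,-d],-1); T=np.array(im["T_tool_cam"]); p=p@T[:3,:3].T+T[:3,3]
    w=(p@np.array(s["tool_rot"]).T+np.array(s["position"]))*1000
    return im,np.stack([(w[...,:2]-O)@AX,(w[...,:2]-O)@AY,w[...,2]],-1),p*1000
E
python3 - <<'E'
from h import *
im,b,p=wcloud(); print(np.array(im["T_tool_cam"]).round(3).tolist())
for v in (150,190,200,210,220,235,250,260,263): print(v,b[v,256].round(1), b[v,225].round(1))
for v in (243,246,250,255,260,270,280): print("finger",v,[p[v,u].round(1).tolist() for u in (210,218,222)])
E
```

```text
[[0.0, 0.95, 0.312, 0.08], [1.0, -0.0, 0.0, 0.001], [0.001, 0.312, -0.95, -0.156], [0.0, 0.0, 0.0, 1.0]]
150 [42.  -3.  10.3] [42.1 24.  10.2]
190 [15.9 -2.8 44.2] [16.1 21.4 44.9]
200 [16.1 -2.6 69.2] [15.5 19.3 67.6]
210 [15.8 -2.5 88.3] [15.8 17.3 88.3]
220 [ 15.8  -2.4 104.8] [ 15.8  15.8 105.1]
235 [  7.7  -2.4 108.5] [  6.6  16.  106.3]
250 [ -1.9  -2.4 109.2] [ 10.   13.7 131.4]
260 [ -8.5  -2.5 109.7] [  5.   13.7 133.1]
263 [-10.8  -2.5 109.4] [  2.9  13.8 132.7]
finger 243 [[-4.7, -26.9, 9.2], [10.9, -17.7, -21.2], [10.1, -15.8, -19.6]]
finger 246 [[-7.3, -27.1, 10.1], [10.6, -17.4, -24.0], [10.6, -15.4, -23.9]]
finger 250 [[11.0, -20.7, -29.1], [10.3, -17.0, -27.6], [10.4, -15.0, -27.7]]
finger 255 [[9.8, -20.4, -32.0], [10.6, -16.4, -33.2], [10.5, -14.5, -33.1]]
finger 260 [[10.3, -19.6, -37.5], [10.7, -15.8, -38.2], [8.9, -14.4, -35.0]]
finger 270 [[10.3, -18.5, -46.2], [10.6, -14.9, -46.5], [4.1, -14.5, -36.3]]
finger 280 [[10.7, -17.3, -54.7], [8.4, -14.5, -51.2], [-0.7, -14.6, -37.7]]
```

The depth image shows the fingertips about 20 mm behind the TCP, not 17 mm ahead, so they are passing over the slice without touching it. I'll back off and check the tips in a clear view.

move_arm([
  [[-0.3,0,0],[0,0,0]],
  [[-0.5,0,0],[0,0,0]],
  [[0,0,0],[0,0,0]],
])

```text
time_s: 4.45
position: [0.4339, -0.0522, 0.1101]
tool_rot: [[0.982, -0.189, -0.002], [-0.189, -0.982, 0.001], [-0.002, -0.0, -1.0]]
ft_force: [-0.0, -0.3, -0.4]
grip_width: 0.0297
gripper_force: 0.0
```

```bash
python3 - <<'E'
from h import *
st(); im,b,p=wcloud()
for v in range(220,262,3): print(v,[p[v,u].round(0).tolist() for u in (212,219,290)])
m=(abs(p[...,0])<16)&(abs(p[...,1])<40)&(p[...,2]>-60)&(p[...,2]<30)
print("max tool z near fingers",np.percentile(p[m][:,2],[50,90,99,100]))
print("slice rim top",b[225,256])
E
```

```text
t 4.45 board -39.8 -0.2 z 110.1 yaw err 0.0 tilt [-0.002  0.001] w 0.029693334656390246 F [-0.  -0.3 -0.4]
220 [[-31.0, -40.0, 110.0], [-31.0, -33.0, 110.0], [-31.0, 36.0, 111.0]]
223 [[-34.0, -40.0, 110.0], [-34.0, -33.0, 110.0], [-34.0, 36.0, 110.0]]
226 [[-38.0, -41.0, 111.0], [-38.0, -34.0, 111.0], [-37.0, 36.0, 110.0]]
229 [[-41.0, -41.0, 111.0], [-41.0, -34.0, 111.0], [-40.0, 36.0, 110.0]]
232 [[-44.0, -41.0, 110.0], [-44.0, -34.0, 110.0], [-44.0, 36.0, 111.0]]
235 [[-47.0, -41.0, 111.0], [-47.0, -34.0, 110.0], [-47.0, 36.0, 111.0]]
238 [[-51.0, -41.0, 110.0], [-51.0, -34.0, 111.0], [-51.0, 37.0, 111.0]]
241 [[-54.0, -42.0, 110.0], [-54.0, -34.0, 110.0], [-54.0, 37.0, 110.0]]
244 [[11.0, -21.0, -22.0], [10.0, -17.0, -21.0], [11.0, 19.0, -22.0]]
247 [[10.0, -20.0, -25.0], [10.0, -17.0, -24.0], [10.0, 19.0, -24.0]]
250 [[10.0, -20.0, -28.0], [10.0, -17.0, -28.0], [10.0, 18.0, -27.0]]
253 [[11.0, -19.0, -32.0], [10.0, -16.0, -30.0], [10.0, 18.0, -30.0]]
256 [[10.0, -19.0, -34.0], [11.0, -16.0, -34.0], [11.0, 18.0, -35.0]]
259 [[10.0, -19.0, -37.0], [10.0, -16.0, -37.0], [10.0, 17.0, -36.0]]
max tool z near fingers [-43.67425363 -24.02900402 -15.94967203 -13.29414473]
slice rim top [-76.34675969  -2.68991409  -0.35656991]
```

The tips really do end at tool z of about −20. I'll lower 36 mm so they sit at z of about 94, then push.

move_arm([
  [[0,0,0.36],[0,0,0]],
  [[0,0,0.36],[0,0,0]],
  [[0,0,0],[0,0,0]],
  [[0.1,0,0],[0,0,0]],
  [[0.06,0,0],[0,0,0]],
  [[0.06,0,0],[0,0,0]],
  [[0.06,0,0],[0,0,0]],
  [[0.06,0,0],[0,0,0]],
  [[0.06,0,0],[0,0,0]],
  [[0.06,0,0],[0,0,0]],
  [[0,0,0],[0,0,0]],
])

```text
time_s: 5.6
position: [0.4593, -0.0576, 0.0742]
tool_rot: [[0.982, -0.19, 0.0], [-0.19, -0.982, -0.0], [0.0, 0.0, -1.0]]
ft_force: [-1.1, 0.5, -0.6]
grip_width: 0.0299
gripper_force: 0.2
```

```bash
python3 - <<'E'
from h import *
st(); im,b,p=wcloud()
for v in range(150,250,8): print(v,b[v,256].round(0).tolist())
E
```

```text
t 5.6 board -13.8 -0.6 z 74.2 yaw err -0.0 tilt [ 0. -0.] w 0.029909345686045516 F [-1.1  0.5 -0.6]
150 [31.0, -3.0, 11.0]
158 [25.0, -3.0, 10.0]
166 [19.0, -3.0, 11.0]
174 [23.0, -3.0, 54.0]
182 [29.0, -2.0, 96.0]
190 [29.0, -2.0, 109.0]
198 [26.0, -2.0, 109.0]
206 [22.0, -2.0, 109.0]
214 [18.0, -2.0, 109.0]
222 [15.0, -2.0, 111.0]
230 [11.0, -2.0, 110.0]
238 [8.0, -2.0, 111.0]
246 [4.0, -2.0, 111.0]
```

The slice is tilting without sliding: its top is about 13 mm forward and the force is about 1 N. I'll continue.

move_arm([
  [[0.06,0,0],[0,0,0]],
  [[0.06,0,0],[0,0,0]],
  [[0.06,0,0],[0,0,0]],
  [[0.05,0,0],[0,0,0]],
  [[0.04,0,0],[0,0,0]],
  [[0.04,0,0],[0,0,0]],
  [[0.04,0,0],[0,0,0]],
  [[0,0,0],[0,0,0]],
])

```text
time_s: 6.45
position: [0.4763, -0.0608, 0.0742]
tool_rot: [[0.982, -0.189, 0.0], [-0.189, -0.982, -0.0], [0.0, 0.0, -1.0]]
ft_force: [-0.5, 0.4, 0.2]
grip_width: 0.0301
gripper_force: 0.0
```

```bash
python3 - <<'E'
from h import *
st(); im,b,p=wcloud()
for v in range(30,250,12): print(v,b[v,256].round(0).tolist())
E
```

```text
t 6.45 board 3.5 -0.6 z 74.2 yaw err 0.0 tilt [ 0. -0.] w 0.030117123482904726 F [-0.5  0.4  0.2]
30 [138.0, -3.0, 11.0]
42 [129.0, -3.0, 10.0]
54 [120.0, -3.0, 10.0]
66 [106.0, -2.0, 47.0]
78 [99.0, -2.0, 46.0]
90 [91.0, -2.0, 46.0]
102 [84.0, -2.0, 45.0]
114 [76.0, -2.0, 44.0]
126 [69.0, -2.0, 44.0]
138 [61.0, -2.0, 43.0]
150 [53.0, -2.0, 43.0]
162 [45.0, -3.0, 43.0]
174 [38.0, -3.0, 43.0]
186 [29.0, -3.0, 41.0]
198 [20.0, -3.0, 40.0]
210 [0.0, -3.0, 10.0]
222 [-9.0, -3.0, 12.0]
234 [-21.0, -3.0, 9.0]
246 [-32.0, -3.0, 10.0]
```

The slice has tipped and landed with its top face at z of about 42, spanning x 16 to 116. I'll back off, lower behind it, and measure.

move_arm([
  [[-0.35,0,0],[0,0,0]],
  [[-0.1,0,0.2],[0,0,0]],
  [[0,0,0.4],[0,0,0]],
  [[0,0,0.4],[0,0,0]],
  [[0,0,0.32],[0,0,0]],
  [[0,0,0],[0,0,0]],
])

```text
time_s: 7.1
position: [0.453, -0.0562, 0.0069]
tool_rot: [[0.982, -0.19, -0.003], [-0.19, -0.982, 0.001], [-0.003, -0.001, -1.0]]
ft_force: [-0.4, -0.6, -0.4]
grip_width: 0.0298
gripper_force: 0.0
```

```bash
cat >> h.py <<'E'
def disc():
    st(); im,b,p=wcloud()
    q=b[(abs(b[...,1])<64)&(b[...,0]>5)&(b[...,0]<165)&(b[...,2]>34)&(b[...,2]<50)&(p[...,0]>14)]
    c,r=cv2.minEnclosingCircle(q[:,:2].astype(np.float32)); print("disc",c,r,"z",np.percentile(q[:,2],[2,50,98]).round(1),"plane",np.linalg.lstsq(np.c_[q[:,:2],np.ones(len(q))],q[:,2],rcond=None)[0].round(3), "ext",np.percentile(q,[1,99],axis=0).round(1).tolist())
    cv2.imwrite("pics/w_last.png",im["frame"][...,::-1])
E
python3 -c "
from h import *
disc()"
```

```text
t 7.1 board -20.3 -0.4 z 6.9 yaw err -0.01 tilt [-0.003  0.001] w 0.0298021220355525 F [-0.4 -0.6 -0.4]
disc (68.31236267089844, 0.06251411885023117) 50.2078971862793 z [38.4 40.1 41.8] plane [0.0000e+00 2.0000e-03 4.0098e+01] ext [[23.0, -45.9, 38.2], [103.3, 45.3, 42.1]]
```

View pics/w_last.png

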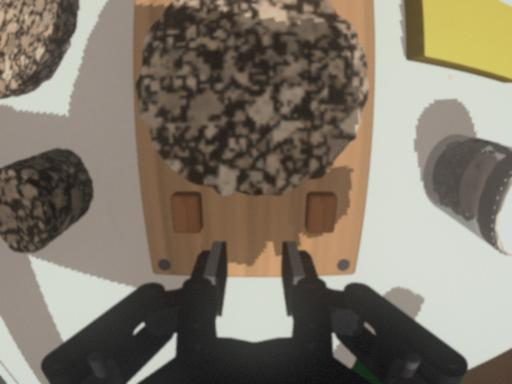

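The slice lies flat, centred at board (68,0) and at pixel (255,90), just beyond the chocks at (187,212) and (321,212). I'll push it along towards the pins.

move_arm([
  [[0.18,0,0],[0,0,0]],
  [[0.18,0,0],[0,0,0]],
  [[0.12,0,0],[0,0,0]],
  [[0.08,0,0],[0,0,0]],
  [[0.08,0,0],[0,0,0]],
  [[0.1,0,0],[0,0,0]],
  [[0.1,0,0],[0,0,0]],
  [[0.1,0,0],[0,0,0]],
  [[0.1,0,0],[0,0,0]],
  [[0.1,0,0],[0,0,0]],
  [[0.1,0,0],[0,0,0]],
  [[0.1,0,0],[0,0,0]],
  [[0.1,0,0],[0,0,0]],
  [[0.1,0,0],[0,0,0]],
  [[0.08,0,0],[0,0,0]],
  [[0.06,0,0],[0,0,0]],
  [[0,0,0],[0,0,0]],
])

```text
time_s: 8.85
position: [0.5367, -0.0724, 0.0082]
tool_rot: [[0.982, -0.189, 0.0], [-0.189, -0.982, 0.0], [0.0, -0.0, -1.0]]
ft_force: [-1.6, 0.4, 0.0]
grip_width: 0.03
gripper_force: 1.2
```

```bash
python3 -c "
from h import *
disc()"
```

```text
t 8.85 board 65.0 -0.5 z 8.2 yaw err -0.0 tilt [0. 0.] w 0.03001553248045984 F [-1.6  0.4  0. ]
disc (121.91645812988281, -1.0219453573226929) 50.17405700683594 z [38.5 40.1 41.7] plane [-1.0000e-03  2.0000e-03  4.0215e+01] ext [[81.1, -46.9, 38.3], [163.7, 44.1, 41.9]]
```

move_arm([
  [[0.04,0,0],[0,0,0]],
  [[0.04,0,0],[0,0,0]],
  [[0.03,0,0],[0,0,0]],
  [[0.02,0,0],[0,0,0]],
  [[0,0,0],[0,0,0]],
])

```text
time_s: 9.4
position: [0.5431, -0.0737, 0.0082]
tool_rot: [[0.982, -0.19, 0.0], [-0.19, -0.982, -0.0], [0.0, -0.0, -1.0]]
ft_force: [-3.3, 1.3, 0.6]
grip_width: 0.0298
gripper_force: 1.5
```

move_arm([
  [[0.02,0,0],[0,0,0]],
  [[0.02,0,0],[0,0,0]],
  [[0,0,0],[0,0,0]],
])

```text
time_s: 9.7
position: [0.545, -0.0741, 0.0082]
tool_rot: [[0.982, -0.19, 0.0], [-0.19, -0.982, -0.0], [0.0, -0.0, -1.0]]
ft_force: [-3.0, -0.7, 0.1]
grip_width: 0.0299
gripper_force: 1.4
```

move_arm([
  [[0.02,0,0],[0,0,0]],
  [[0.02,0,0],[0,0,0]],
  [[0,0,0],[0,0,0]],
])

```text
time_s: 10.0
position: [0.5459, -0.0742, 0.0082]
tool_rot: [[0.982, -0.189, -0.002], [-0.189, -0.982, 0.001], [-0.002, -0.0, -1.0]]
ft_force: [-7.0, 1.5, 3.4]
grip_width: 0.0297
gripper_force: 3.7
```

```bash
python3 -c "
from h import *
disc()"
```

```text
t 10.0 board 74.3 -0.5 z 8.2 yaw err 0.0 tilt [-0.002  0.001] w 0.029742603654494926 F [-7.   1.5  3.4]
disc (131.29019165039062, -1.1898906230926514) 49.909664154052734 z [38.5 40.1 41.7] plane [-1.000e-03  3.000e-03  4.019e+01] ext [[90.4, -47.3, 38.3], [164.2, 44.2, 41.9]]
```

View pics/w_last.png

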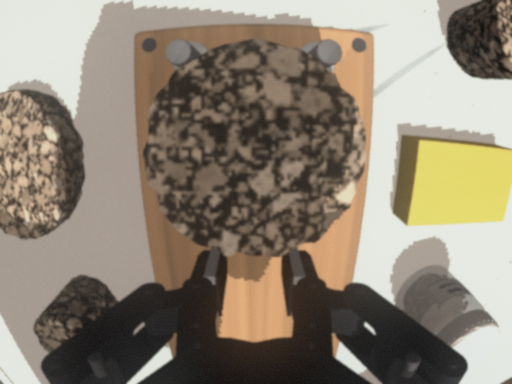

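The force jumped to 7 N and the motion stalled, so the rim at (255,40) has reached at least one pin, at (180,52) or (325,52). I'll check both gaps.

```bash
python3 - <<'E'
from h import *
im,b,p=wcloud()
h=[]
for s in (1,-1):
    q=b[(abs(b[...,0]-174)<14)&(abs(b[...,1]-s*32)<14)&(b[...,2]>34.5)&(b[...,2]<39.5)]
    q=q[np.hypot(q[:,0]-131.3,q[:,1]+1.2)>50.5]
    c,r=cv2.minEnclosingCircle(q[:,:2].astype(np.float32)); h.append(c); print(len(q),c,r,np.median(q,0).round(1))
# disc circle fit on upper-edge pixels: algebraic fit
q=b[(abs(b[...,1])<60)&(b[...,0]>80)&(b[...,0]<190)&(b[...,2]>39)&(b[...,2]<44)&(np.hypot(b[...,0]-131,b[...,1])<52)][:,:2]
hl=cv2.convexHull(q.astype(np.float32)).reshape(-1,2); 
x=np.linalg.lstsq(np.c_[2*hl,np.ones(len(hl))],(hl**2).sum(1),rcond=None)[0]; print("fit",x[:2],np.sqrt(x[2]+x[:2]@x[:2]))
for c in h: print("gap",np.hypot(*(np.array(c)-x[:2]))-49.8-6)
E
```

```text
558 (177.25535583496094, 30.828258514404297) 6.010959625244141 [177.1  30.4  38.1]
537 (177.01165771484375, -32.83884811401367) 6.165925979614258 [177.1 -32.4  38.1]
fit [131.27505688  -1.18342107] 49.91133088429539
gap 0.22620388411294812
gap -0.17713853780662703
```

Both gaps are within ±0.2 mm. I'll press a little more to seat it, back off slowly and rise clear.

move_arm([
  [[0.03,0,0],[0,0,0]],
  [[0,0,0],[0,0,0]],
  [[-0.05,0,0],[0,0,0]],
  [[-0.1,0,0],[0,0,0]],
  [[-0.25,0,0],[0,0,0]],
  [[-0.3,0,-0.1],[0,0,0]],
  [[0,0,-0.6],[0,0,0]],
  [[0,0,-0.8],[0,0,0]],
  [[0,0,-0.8],[0,0,0]],
  [[-0.4,0,-0.2],[0,0,0]],
  [[0,0,0],[0,0,0]],
])

```text
time_s: 11.2
position: [0.4941, -0.0642, 0.1351]
tool_rot: [[0.982, -0.189, 0.004], [-0.189, -0.982, -0.001], [0.004, 0.001, -1.0]]
ft_force: [1.2, 0.1, -0.6]
grip_width: 0.0299
gripper_force: 0.0
```

```bash
python3 - <<'E'
from h import *
st(); im,b,p=wcloud()
q=b[(abs(b[...,1])<60)&(b[...,0]>70)&(b[...,0]<190)&(b[...,2]>39.5)&(b[...,2]<46)&(np.hypot(b[...,0]-131,b[...,1])<54)][:,:2]
hl=cv2.convexHull(q.astype(np.float32)).reshape(-1,2)
x=np.linalg.lstsq(np.c_[2*hl,np.ones(len(hl))],(hl**2).sum(1),rcond=None)[0]; print("fit",x[:2],np.sqrt(x[2]+x[:2]@x[:2]))
for s in (1,-1):
    q=b[(abs(b[...,0]-177)<14)&(abs(b[...,1]+1-s*32)<14)&(b[...,2]>34.5)&(b[...,2]<39.5)]
    q=q[np.hypot(*(q[:,:2]-x[:2]).T)>50.5]
    c,r=cv2.minEnclosingCircle(q[:,:2].astype(np.float32)); print(c,r,"gap",np.hypot(*(np.array(c)-x[:2]))-55.8)
cv2.imwrite("pics/w_end.png",im["frame"][...,::-1])
E
```

```text
t 11.2 board 21.6 -0.5 z 135.1 yaw err 0.0 tilt [ 0.004 -0.001] w 0.029886764829952093 F [ 1.2  0.1 -0.6]
fit [132.3704325   -0.56924498] 49.49926135817591
(177.68145751953125, 31.67225456237793) 6.013463973999023 gap -0.18882054227362488
(177.57847595214844, -32.80256271362305) 5.852016448974609 gap -0.2774463414362103
```

View pics/w_end.png

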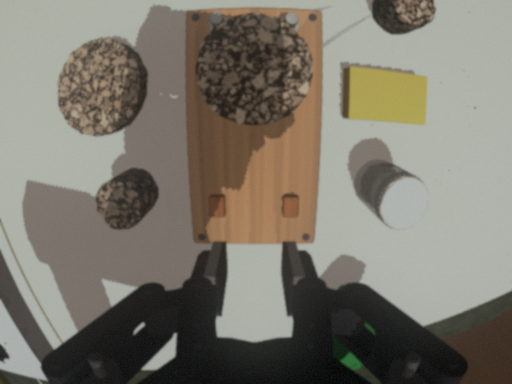

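The slice lies flat at (254,68) against both pins at (216,18) and (292,18). The other things are undisturbed and the arm is clear, so I'll hand it in.

```bash
python3 -c "
from rig import env
print(env.close_job())"
```

```text
the job is handed in; nothing more can be done
None
```

The slice was tipped flat and pushed against both pins (measured gaps within about 0.3 mm), the arm is clear, nothing else looked disturbed in the last picture, and the job was handed in at about 11 s; no verdict was returned.

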